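Close the jar of lead weights and put it away

TASK

The screw lid of the glass jar of lead weights is only sitting on top of the thread. Without lifting it off the jar, turn it back (anticlockwise from above) until it drops into the thread, then screw it clockwise fully home. Then stand the closed jar in the empty compartment of the wooden tray: set it down without letting it fall, keep it upright throughout, and leave the tin and the pot in the other compartments where they are.

Things in the scene. Friction and masses are not known exactly. Their poses are not given: they have to be found in the camera images.
- jar_center (a point): Loose straight glass jar of lead weights, 52 mm across, 86 mm high without lid, 0.4 to 0.7 kg, upright on a 3 mm rubber mat whose grip resists turning it up to about 0.1 N m (a harder turn just turns the jar). Point on its axis, 43 mm above its underside, z up. Zero lid angle is its x axis.
- jar_rim (a point): Centre of the jar's mouth, 43 mm above jar_center, same axes. Under the lid the neck (43 mm wide) has four thread ribs 50 degrees long, 90 apart, with 40 degree gaps. Lid angle = the lid's x axis from the jar's x axis, anticlockwise from above positive: the lid can drop at 53 degrees give or take 12 (or 90, 180, 270 more) and is fully home, against stops, at 0 (or 90, 180, 270).
- lid_center (a point): Loose steel twist lid on the jar, 57 mm across, 15.5 mm high, 45 g, skirt 2.5 mm proud of the glass all round, so fingers may reach past it. Its centre, half-way up, z up. It starts riding on the ribs, 43.9 to 44.8 mm above jar_center, at an angle of -2 to 25 degrees: turn it back about 28 to 55 degrees (it climbs under 1 mm) to drop.
- lid_mark (a point): Point on the lid 25 mm from lid_center along the lid's x axis. Over the gaps the lid falls 6 to 7 mm by its own weight, but only once the grip on it is opened; its centre is then 37.8 mm above jar_center, on the rim. It then screws clockwise 53 degrees to the stops with no real change of height. Screwed home, it carries the jar.
- free_place (a point): Centre of the cork-lined floor of the wooden tray's one empty compartment (which one varies), z up, x and y along its sides. The tray's three compartments lie in a row along y, 94 mm apart, each 88 mm square inside; floor 6 mm above the shelf, outer walls 6 mm thick reaching 34 mm above the shelf, dividers 30 mm.
- tin_center (a point): Flat round aluminium tin, 60 mm across and 40 mm high, loose in another compartment; point at its centre, half-way up.
- pot_center (a point): Small grey plastic pot with a black cap, 50 mm across and 46 mm high, loose in another compartment; point at its centre, half-way up.
There are look-alikes about, which are no part of the job. Of the things shaped like the part that bears lid_center, the bare steel one is meant.

How it is judged:
On the way, in this order (a step that is already met when the one before it is completed fails the run):
1. the lid, turned back, has dropped into the thread, square on the jar (z of lid_center in the frame of jar_center below 0.04 m and angle between the z axis of lid_center and the z axis of jar_center, either way round below 0.08 rad and horizontal distance between lid_center and jar_center below 0.006 m), for 0.2 s.
2. the lid is screwed fully home (within 10 degrees of the stops) (z of lid_center in the frame of jar_center below 0.04 m and (angle between the x axis of lid_center and the x axis of jar_center, either way round below 0.17 rad or angle between the x axis of lid_center and the y axis of jar_center, either way round below 0.17 rad)), for 0.2 s.
At the end, for the whole second after the job is handed in: The lid is down in the thread and within 10 degrees of the stops, and the jar stands upright (within 4.5 degrees) on the floor of the empty compartment, its axis within 27 mm of the compartment's centre (all of step 2 and horizontal distance between jar_center and free_place below 0.027 m and z of jar_center in the frame of free_place between 0.039 and 0.047 m and angle between jar_center's own z axis and vertical below 0.08 rad and angle between lid_center's own z axis and vertical below 0.12 rad); the robot touches nothing.
It fails at once if the lid is lifted off the jar (more than 8 mm above where it rides on the thread) (z of lid_center in the frame of jar_center above 0.0528 m).
It fails at once if the lid is turned clockwise past the next gap instead of back (more than 18 degrees clockwise of the home angle) (y of lid_mark in the frame of jar_center below -0.008 m and x of lid_mark in the frame of jar_center above 0.005 m).
It fails at once if the jar is let fall (faster than 0.45 m/s with no finger on it or its lid) (linear speed of jar above 0.45 m/s and contact force between the fingers and jar below 0.05 N and contact force between the fingers and lid below 0.05 N).
It fails at once if the jar is tipped (more than 30 degrees) (angle between jar_center's own z axis and vertical above 0.52 rad).
It fails at once if the tin or the pot is moved by more than 30 mm (distance of any of tin_center, pot_center from where it was at the start of the episode above 0.03 m).
It also fails if it takes over 54 s, if anything falls off the work surface, if the arm or the gripper's body presses on something with over 40 N, if the wrist force passes 120 N, or if a joint passes its speed limit or range.

ROBOT

A 6-joint arm with a two-finger parallel gripper is mounted at the origin on the work surface. World frame = base frame: x ahead of the robot, y to its left, z up, the work surface at z = 0. Lengths are in m, angles in rad, forces in N, time in s.
With the tool pointing down it reaches from about 0.425 to 0.95 m from the base axis. Payload 14.7 kg.
Tool frame: the origin (TCP) lies at the very end of the fingers, on their centre line; the grasp point (between the pads) lies 19 mm behind it; x points along the fingers, z is the direction in which the jaws open and shut, and the axes are right-handed (so a half turn about x gives the same grasp; the last joint's range is limited). The gripper opens to 85 mm and grips with 20 to 120 N. Pads are 22 mm wide; open, the fingers measure 114 mm over their backs; the gripper's body (76 mm by 85 mm) begins 54 mm behind the grasp point. The pads swing forward as they close: fully open they stand 13 mm farther back than shut.
Start: joints at [-1.388, 0.48, 1.596, -0, 1.065, -0.047], TCP at [0.148, -0.633, 0.231] pointing down, gripper open.
Joint ranges: [-2.75, 2.75], [-0.82, 2.05], [0.23, 2.67], [-1.56, 4.7], [0.09, 2.69], [-2.92, 2.92]. Speed limits (rad/s): [1.89, 1.89, 2.39, 3.01, 3.01, 3.01].

INTERFACE

Orientations are given as a unit quaternion [x, y, z, w].
In Python, from station import env gives the robot as it stands.
- The arm moves only by the shell command python3 -m inch 'ROWS' [FORCE]. ROWS is JSON, one flat list of numbers, 7 for each row, row after row: the shift along the tool's x, y, z in cm, then the turn, a rotation vector about the tool's x, y, z in rad, then the closure, from 0 (fully open) to 1 (shut). A call has 1 to 12 rows; each row is the pose to reach, as a shift and turn from the pose measured when the call began, along the tool's axes at that moment; what a row does not reach only later rows make up. A row lasts 1/12 s, in which the tool goes at most 41.7 mm and 7.16 degrees, less where a joint would pass 70% of its speed; a pose out of reach is approached as far as the arm can. A call with a gripper value outside its range is refused whole. The fingers move at their own pace and stop on an object; FORCE is the grip in N (left out, the last holds). Time passes only in rows, so rows that repeat a pose let the fingers close. It gives the time, the measured TCP pose, the force and the opening at its end, in the units of the state.
- env.get_state(): the state, without advancing time (a new reading comes with each control period).
- env.snapshot(name): name is "scene" or "side" or "wrist"; returns a dict with "image" (400x640x3 uint8, blue, green, red), "fx", "fy", "cx", "cy" (pixels), "k1" (the pictures are not rectified: a ray, as slopes to the right and down, at radius r is drawn at 1 + k1 r^2 times it, then the intrinsics apply), "R" (3x3) and "t" (3): a world point X has camera coordinates R X + t. Camera axes: x right, y down, z forward; pixel columns grow to the right and rows downward; lengths in m; the calibration is good to about 2 mm. A picture is of the moment at which its call begins. There is no depth.
- env.sign_off(): hands the job in, once; it reports no verdict.
The state is a dict: "time": time; "joints": joint angles; "joint_vel": joint speeds; "joint_efforts": joint torques, N m; "eef_pos": TCP position; "orientation": TCP orientation; "wrist_force": force on the tool from outside, world axes, zero at the start; "moment": the same for the moment, N m; "gripper_width": finger opening in m.
Only numpy, scipy, OpenCV 4.12 (cv2) and the standard library are available. Lean on these libraries where they do the work, as an engineer would, in place of code of your own. Each camera call takes 0.05 s, during which the arm holds its last target.

## Working session

There is one attempt and no reset: what is moved stays moved. The work goes in short steps, Python scripts to look and compute and a shell command to move; the robot and the scene stay as the last step left them, time stands still between calls to the robot, and variables do not carry over. Pictures are saved under pics/ and viewed, and the job is handed in when it is done.

```bash
ls -la; mkdir -p pics; cat > h.py <<'E'
import numpy as np, cv2
from station import env
def snap(n,f):
    s=env.snapshot(n); cv2.imwrite('pics/'+f+'.png',np.asarray(s['image'])); import pickle; pickle.dump(s,open('pics/'+f+'.pkl','wb')); return s
E
python3 - <<'E'
from h import *
print(env.get_state())
for n in('scene','side','wrist'):
    s=snap(n,n+'0'); print(n,s['fx'],s['fy'],s['cx'],s['cy'],s['k1'],np.round(s['R'],3).tolist(),np.round(s['t'],3), np.round(-np.array(s['R']).T@np.array(s['t']),3))
E
```

```text
total 12
drwxr-xr-x  3 agent agent 4096 Dec  7 05:52 .
drwxr-xr-x 23 root  root  4096 Dec  7 05:52 ..
drwxr-xr-x  2 agent agent 4096 Dec  7 05:52 pics
{'time': 0.0, 'joints': array([-1.38761259e+00,  4.80809086e-01,  1.59686352e+00, -1.25680303e-05,
        1.06510558e+00, -4.65642941e-02]), 'joint_vel': array([-2.04805100e-05,  2.04525085e-03,  8.44479001e-04, -3.46950269e-04,
        6.89411697e-04,  9.13877079e-04]), 'joint_efforts': array([ 3.65336142e-03, -9.50628662e+01, -4.30185986e+01,  2.36654168e-04,
        1.17942091e-02,  4.10795928e-05]), 'eef_pos': array([ 0.1479906 , -0.63250993,  0.23069101]), 'orientation': array([ 0.43966462,  0.5543351 , -0.43911955,  0.55369815]), 'wrist_force': array([-0.06452979,  0.10411776, -0.05700121]), 'moment': array([ 0.02257691,  0.04160389, -0.04020504]), 'gripper_width': 0.08509870407788064}
scene 502.60960591389795 502.60960591389795 313.46242965823 196.2431287969398 -0.16095837305006835 [[0.298, 0.954, -0.021], [0.731, -0.242, -0.638], [-0.614, 0.175, -0.769]] [-0.101 -0.359  1.708] [ 1.341 -0.29   1.084]
side 421.47254977418123 421.47254977418123 318.2118218711996 201.61571977327642 -0.041213681340183016 [[-0.963, -0.268, -0.007], [-0.2, 0.735, -0.648], [0.179, -0.623, -0.762]] [0.522 0.182 0.976] [0.365 0.614 0.866]
wrist 286.542342251197 286.542342251197 323.26738439240006 197.56812002320936 -0.05052541478607113 [[0.227, -0.974, 0.0], [-0.93, -0.217, 0.298], [-0.29, -0.068, -0.955]] [-0.65  -0.037  0.38 ] [ 0.223 -0.615  0.374]
```

View pics/scene0.png

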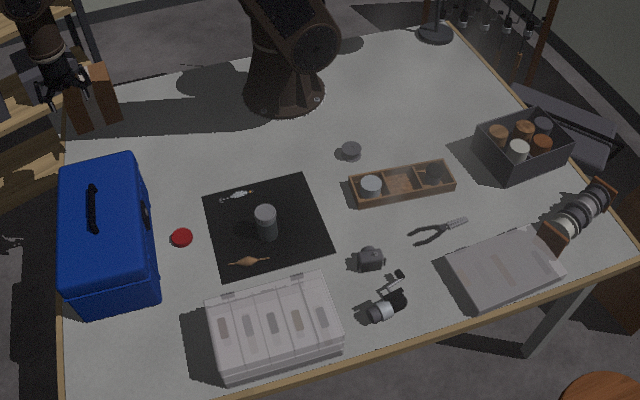

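View pics/side0.png

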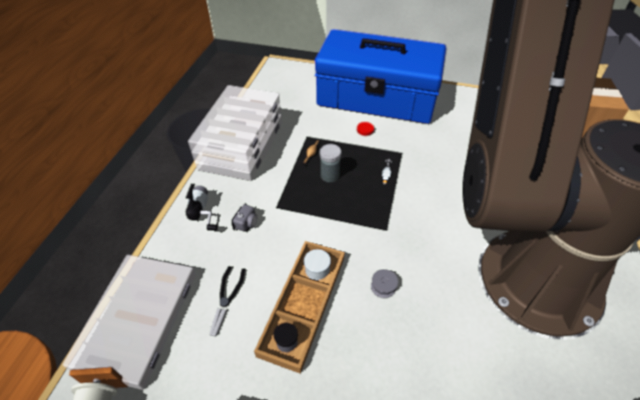

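View pics/wrist0.png

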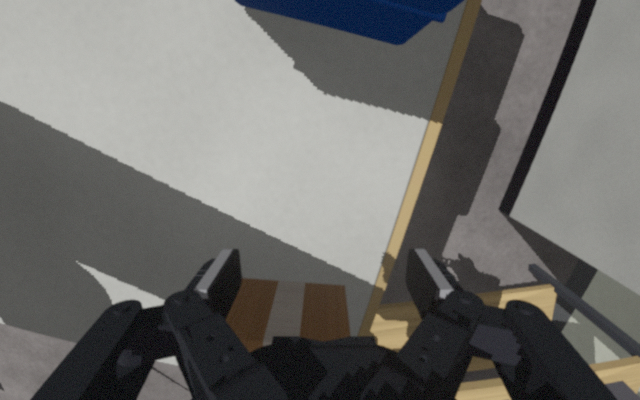

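```bash
cat >> h.py <<'E'
import pickle
def load(f): return pickle.load(open('pics/'+f+'.pkl','rb'))
def ray(s,u,v):
    K=np.array([[s['fx'],0,s['cx']],[0,s['fy'],s['cy']],[0,0,1]])
    d=np.array([s['k1'],0,0,0,0.])
    p=cv2.undistortPoints(np.array([[[u,v]]],float),K,d)[0,0]
    R=np.array(s['R']);t=np.array(s['t']); o=-R.T@t; d=R.T@np.array([p[0],p[1],1]); return o,d/np.linalg.norm(d)
def onz(s,u,v,z):
    o,d=ray(s,u,v); return o+d*(z-o[2])/d[2]
def tri(obs):
    A=np.zeros((3,3));b=np.zeros(3);rs=[]
    for s,u,v in obs:
        o,d=ray(s,u,v);P=np.eye(3)-np.outer(d,d);A+=P;b+=P@o;rs.append((o,P))
    X=np.linalg.solve(A,b); return X,[np.linalg.norm(P@(X-o)) for o,P in rs]
def proj(s,X):
    q,_=cv2.projectPoints(np.array([X],float),cv2.Rodrigues(np.array(s['R']))[0],np.array(s['t'],float),np.array([[s['fx'],0,s['cx']],[0,s['fy'],s['cy']],[0,0,1]]),np.array([s['k1'],0,0,0,0.])); return q.ravel()
def crop(s,f,x0,y0,x1,y1,k):
    im=np.asarray(s['image'])[y0:y1,x0:x1]; cv2.imwrite('pics/'+f+'.png',cv2.resize(im,None,fx=k,fy=k,interpolation=cv2.INTER_CUBIC))
E
python3 - <<'E'
from h import *
a=load('scene0');b=load('side0')
crop(a,'c1',225,190,305,250,8);crop(b,'c2',290,130,370,190,8)
crop(a,'c3',340,140,470,220,6);crop(b,'c4',245,235,405,375,4)
E
cd pics; python3 -c "
import cv2,numpy as np
a=[cv2.resize(cv2.imread(f'c{i}.png'),(400,300)) for i in (1,2)];b=[cv2.resize(cv2.imread(f'c{i}.png'),(400,300)) for i in (3,4)]
cv2.imwrite('m1.png',np.vstack([np.hstack(a),np.hstack(b)]))"
```

```text
(no output)
```

View pics/m1.png

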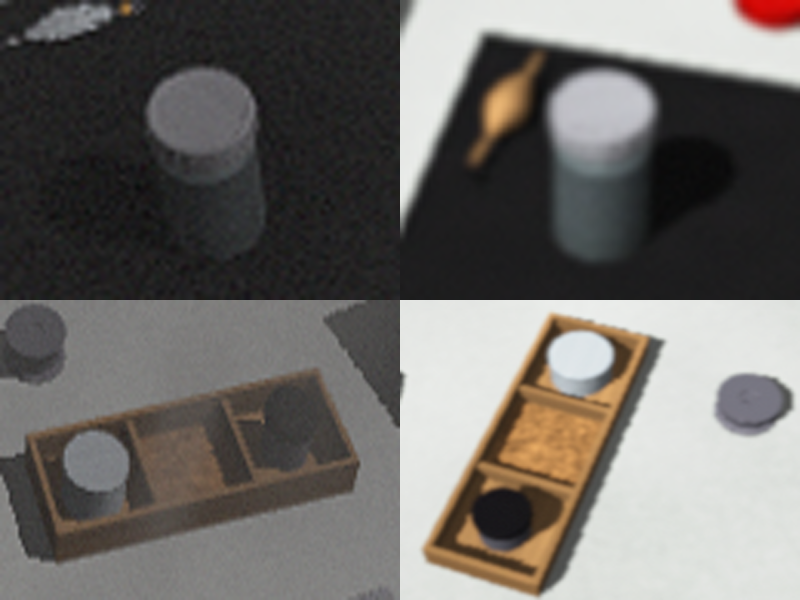

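```bash
python3 - <<'E'
from h import *
a=load('scene0');b=load('side0')
print('lid',tri([(a,265.4,212.2),(b,330.4,152)]))
for u,v in[(305,242),(349.8,253.7),(255,352.6),(301,371.3)]: print(onz(b,u,v,.034))
for u,v in[(349.1,176),(444,158.7),(456,183.5)]: print(onz(a,u,v,.034))
s=env.get_state()
from scipy.spatial.transform import Rotation as Ro
print(Ro.from_quat(s['orientation']).as_matrix().round(3))
crop(b,'t4',245,235,355,380,5)
crop(a,'t3',340,150,465,215,6)
E
```

```text
lid (array([ 0.56178117, -0.19449866,  0.09248646]), [np.float64(0.00015187178835581754), np.float64(0.0001518717883559888)])
[0.55662352 0.06480934 0.034     ]
[0.4456918  0.06907238 0.034     ]
[0.57579239 0.34858909 0.034     ]
[0.47645398 0.35918867 0.034     ]
[0.46457193 0.06577121 0.034     ]
[0.48755622 0.35173727 0.034     ]
[0.5845125  0.34007123 0.034     ]
[[-0.     0.974  0.228]
 [ 0.001  0.228 -0.974]
 [-1.     0.    -0.001]]
```

View pics/t4.png

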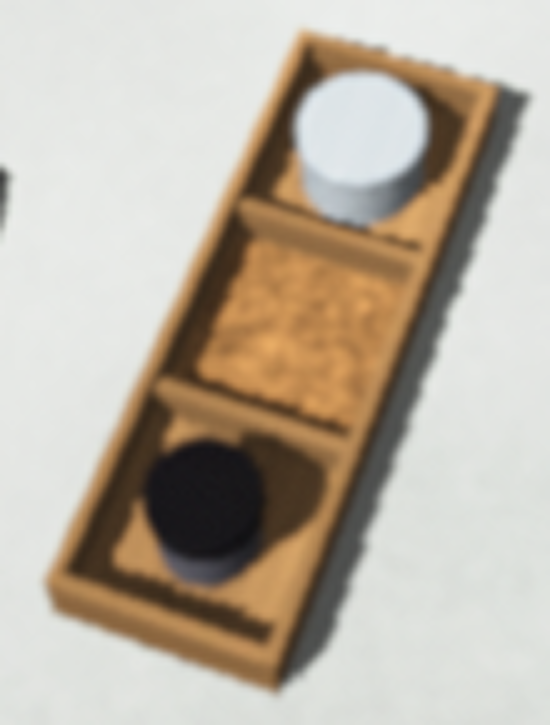

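View pics/t3.png

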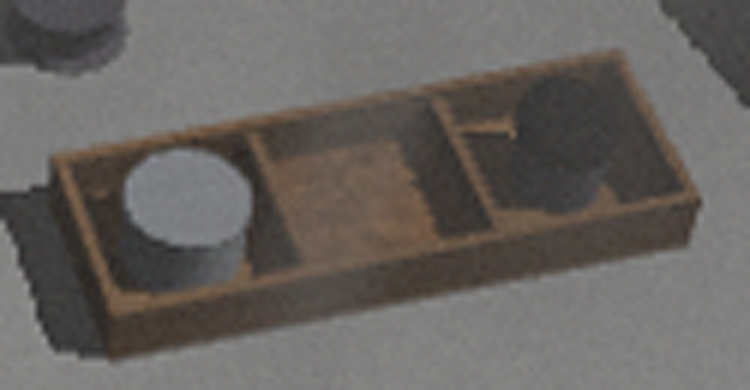

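```bash
python3 - <<'E'
from h import *
a=load('scene0');b=load('side0')
P=[]
for n,s,c in[('A',(306,241.4),(358.7,201.3)),('B',(344,252.6),(349.2,176.3)),('C',(255.4,352),(456.2,183.3)),('D',(301,367),(443.3,158.7))]:
    X,r=tri([(b,*s),(a,*c)]);P.append(X);print(n,X.round(4),np.round(r,4))
P=np.array(P);print(P.mean(0)); A,B,C,D=P
print('yaw of row axis',np.degrees(np.arctan2(*((C+D-A-B)[[1,0]]))))
# divider tops & floor corners of middle compartment
E
```

```text
A [0.5558 0.0602 0.0303] [0.0002 0.0002]
B [0.4606 0.067  0.0288] [0.0008 0.0008]
C [0.5779 0.3452 0.0262] [0.0007 0.0007]
D [0.4811 0.3514 0.029 ] [0.0023 0.0023]
[0.51883874 0.20593768 0.0285838 ]
yaw of row axis 85.72249275468094
```

```bash
python3 - <<'E'
from h import *
a=load('scene0');b=load('side0')
print('handle',tri([(b,384,45),(a,92,208)]))
print('front top right',tri([(b,446,44),(a,132,152)]))
print('red lid',onz(a,181,238,.01), 'transp box',onz(a,285,300,.06))
s=env.get_state()
from scipy.spatial.transform import Rotation as Ro
M=Ro.from_quat(s['orientation']).as_matrix()
print((M.T@(np.array([.562,-.194,.25])-s['eef_pos'])*100).round(2))
print((M.T@(np.array([.40,-.25,.30])-s['eef_pos'])*100).round(2))
E
```

```text
handle (array([ 0.49793152, -0.59664225,  0.19331848]), [np.float64(0.002129671578499923), np.float64(0.002129671578500344)])
front top right (array([ 0.34141166, -0.49703909,  0.24190164]), [np.float64(0.03972306345035178), np.float64(0.03972306345035185)])
red lid [ 0.51116271 -0.42127136  0.01      ] transp box [ 0.79691803 -0.21018237  0.06      ]
[ -1.89  50.3  -33.28]
[ -6.89  33.25 -31.52]
```

```bash
python3 -m inch '[-7,33,-31.5,0,0,0,0, -7,33,-31.5,0,0,0,0, -7,33,-31.5,0,0,0,0, -7,33,-31.5,0,0,0,0, -7,33,-31.5,0,0,0,0, -7,33,-31.5,0,0,0,0, -7,33,-31.5,0,0,0,0, -7,33,-31.5,0,0,0,0, -7,33,-31.5,0,0,0,0, -7,33,-31.5,0,0,0,0, -7,33,-31.5,0,0,0,0, -7,33,-31.5,0,0,0,0]'
cat >> h.py <<'E'
from scipy.spatial.transform import Rotation as Ro
def rel(target):
    s=env.get_state(); M=Ro.from_quat(s['orientation']).as_matrix()
    print('t',round(s['time'],2),'pos',s['eef_pos'].round(4),'j',s['joints'].round(3),'w',round(s['gripper_width'],4),'F',s['wrist_force'].round(1),'M',s['moment'].round(2))
    print('toolx',M[:,0].round(3),'toolz yaw',np.degrees(np.arctan2(M[1,2],M[0,2])).round(1),'rel cm',(M.T@(np.array(target)-s['eef_pos'])*100).round(2))
    # rotvec needed (tool frame) to make tool x exactly down
    v=M.T@np.array([0,0,-1.]); print('tilt rotvec',np.cross([1,0,0],v).round(4))
E
python3 -c "
from h import *
rel([.562,-.194,.22])"
```

```text
time: 1.15
eef_pos: [0.4004, -0.2461, 0.3022]
orientation: [0.439, 0.555, -0.438, 0.555]
wrist_force: [-0.5, -0.3, -0.3]
gripper_width: 0.0856
t 1.15 pos [ 0.4004 -0.2461  0.3022] j [-0.617  0.15   1.9    0.003  1.091  0.719] w 0.0856 F [-0.5 -0.3 -0.3] M [-0.    0.04 -0.03]
toolx [ 0.002  0.002 -1.   ] toolz yaw -76.6 rel cm [ 8.26 16.9  -1.32]
tilt rotvec [ 0.     -0.0012 -0.0022]
```

```bash
python3 -m inch '[6,9,-1.3,0,0,0,0, 6,9,-1.3,0,0,0,0, 6,9,-1.3,0,0,0,0, 6,9,-1.3,0,0,0,0, 6,9,-1.3,0,0,0,0]'
python3 -c "
from h import *
s=snap('wrist','w1')
rel([.562,-.194,.20])"
```

```text
time: 1.57
eef_pos: [0.4853, -0.2116, 0.2412]
orientation: [0.438, 0.556, -0.437, 0.555]
wrist_force: [0.1, 0.1, -0.8]
gripper_width: 0.0854
t 1.62 pos [ 0.4848 -0.2122  0.2419] j [-0.471  0.3    1.859  0.002  0.983  0.864] w 0.0853 F [-0.8 -0.  -0.4] M [-0.01 -0.03  0.03]
toolx [ 0.     0.002 -1.   ] toolz yaw -76.6 rel cm [4.2  7.93 0.03]
tilt rotvec [ 0.     -0.002  -0.0009]
```

View pics/w1.png

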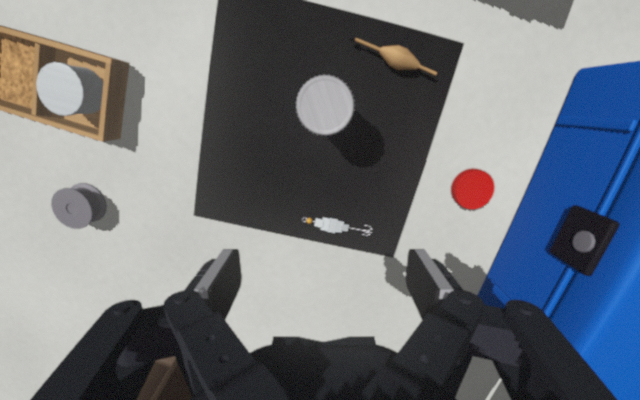

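```bash
python3 -m inch '[5,7.9,0,0,0,0,0, 5,7.9,0,0,0,0,0, 5,7.9,0,0,0,0,0, 5,7.9,0,0,0,0,0, 5,7.9,0,0,0,0,0]'
python3 -c "
from h import *
s=snap('wrist','w2')
rel([.562,-.194,.20])
crop(load('w1'),'w1c',285,64,365,144,7);crop(s,'w2c',260,150,390,280,5)
"
```

```text
time: 2.03
eef_pos: [0.5608, -0.1942, 0.1923]
orientation: [0.439, 0.556, -0.438, 0.554]
wrist_force: [-1.7, -0.1, 0.4]
gripper_width: 0.0852
t 2.08 pos [ 0.5607 -0.1944  0.1928] j [-0.386  0.443  1.77   0.002  0.929  0.949] w 0.0857 F [-0.5  0.9  0.3] M [-0.06  0.02 -0.  ]
toolx [ 0.     0.002 -1.   ] toolz yaw -76.6 rel cm [-0.72  0.14 -0.01]
tilt rotvec [ 0.     -0.0017 -0.0008]
```

View pics/w2.png

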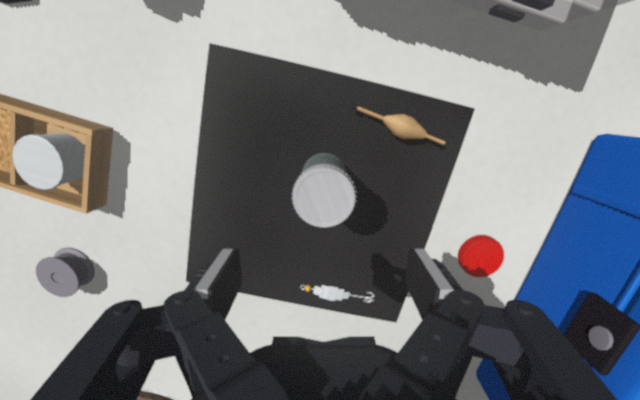

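View pics/w1c.png

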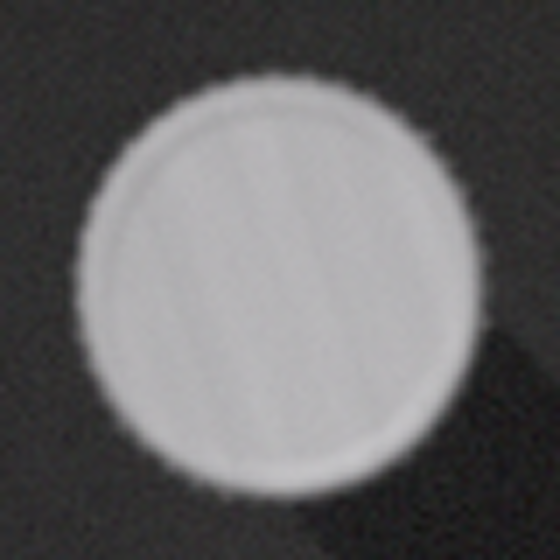

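```bash
cat >> h.py <<'E'
def lidfit(s,box,th=110):
    x0,y0,x1,y1=box
    g=cv2.GaussianBlur(cv2.cvtColor(np.asarray(s['image']),cv2.COLOR_BGR2GRAY),(3,3),0)[y0:y1,x0:x1]
    m=(g>th).astype(np.uint8); cs,_=cv2.findContours(m,cv2.RETR_EXTERNAL,cv2.CHAIN_APPROX_NONE)
    c=max(cs,key=cv2.contourArea); e=cv2.fitEllipse(c); 
    return (e[0][0]+x0,e[0][1]+y0),e[1],e[2]
E
python3 -c "
from h import *
a=load('w1');b=load('w2')
ea=lidfit(a,(285,64,365,144));eb=lidfit(b,(285,150,365,235))
print(ea,eb)
for th in(90,130): print(lidfit(a,(285,64,365,144),th),lidfit(b,(285,150,365,235),th))
X,r=tri([(a,*ea[0]),(b,*eb[0])]);print(X,r)
for s,e in((a,ea),(b,eb)):
  for z in(.092,.098):
    P=onz(s,*e[0],z); d=np.linalg.norm(P+np.array(s['R']).T@s['t']); print(z,P,'width',e[1][1]/s['fx']*d,e[1][0]/s['fx']*d)
print('all',tri([(a,*ea[0]),(b,*eb[0]),(load('scene0'),265.4,212.2),(load('side0'),330.4,152)]))
"
```

```text
((324.473819732666, 104.5133056640625), (56.8741569519043, 59.092811584472656), 177.10330200195312) ((323.15354919433594, 195.39492416381836), (62.14460372924805, 64.08739471435547), 152.51535034179688)
((324.3951950073242, 104.47445297241211), (57.68181228637695, 60.032615661621094), 179.31761169433594) ((322.852596282959, 193.32631301879883), (62.290706634521484, 70.83097076416016), 167.69749450683594)
((324.4287986755371, 104.46612548828125), (55.664085388183594, 58.039031982421875), 175.3004913330078) ((323.0369300842285, 195.69166564941406), (60.782989501953125, 62.82383728027344), 137.41622924804688)
[ 0.56456456 -0.19356428  0.09280486] [np.float64(0.00022092548948156763), np.float64(0.0002209254894815457)]
0.092 [ 0.56462427 -0.19377919  0.092     ] width 0.06028652369216317 0.05802305083506517
0.098 [ 0.56454133 -0.19378371  0.098     ] width 0.05904904220921964 0.0568320309089715
0.092 [ 0.56427844 -0.1934042   0.092     ] width 0.05689608753902804 0.05517129896786857
0.098 [ 0.56605041 -0.19299066  0.098     ] width 0.05549378993256954 0.05381151161105289
all (array([ 0.56333614, -0.19398606,  0.09295426]), [np.float64(0.0012913784574506387), np.float64(0.0013292301740426347), np.float64(0.0009644152367653343), np.float64(0.0017577350545823294)])
```

View pics/w2c.png

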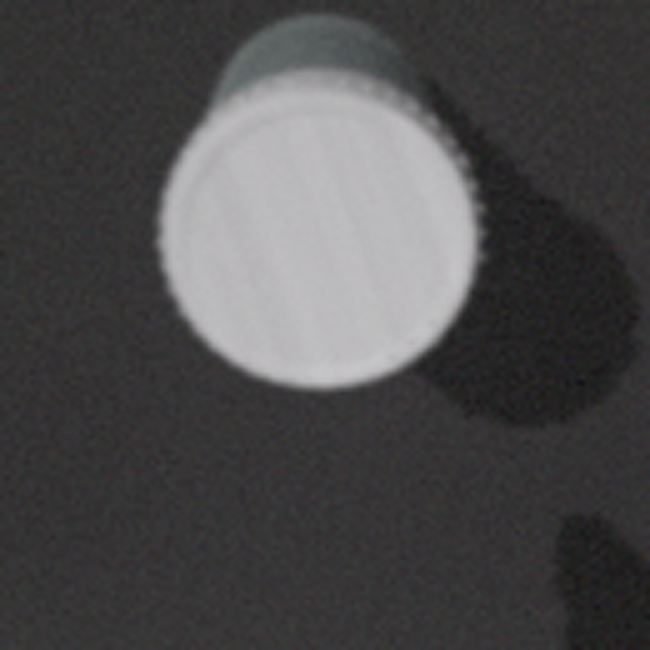

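```bash
python3 -c "
from h import *
rel([.564,-.1938,.072])"
```

```text
t 2.08 pos [ 0.5607 -0.1944  0.1928] j [-0.386  0.443  1.77   0.002  0.929  0.949] w 0.0857 F [-0.5  0.9  0.3] M [-0.06  0.02 -0.  ]
toolx [ 0.     0.002 -1.   ] toolz yaw -76.6 rel cm [12.08  0.33  0.04]
tilt rotvec [ 0.     -0.0017 -0.0008]
```

```bash
python3 -m inch '[2,0.33,0.04,0,0,0,0, 5,0.33,0.04,0,0,0,0, 7,0.33,0.04,0,0,0,0, 9,0.33,0.04,0,0,0,0, 10.5,0.33,0.04,0,0,0,0, 11.5,0.33,0.04,0,0,0,0, 12.1,0.33,0.04,0,0,0,0, 12.1,0.33,0.04,0,0,0,0]'
python3 -c "
from h import *
s=snap('wrist','w3');snap('side','s3')
rel([.564,-.1938,.072])
crop(load('s3'),'s3c',270,110,390,200,6)"
```

```text
time: 2.75
eef_pos: [0.5633, -0.1942, 0.0719]
orientation: [0.439, 0.555, -0.438, 0.554]
wrist_force: [-0.7, -0.1, 1.0]
gripper_width: 0.0855
t 2.85 pos [ 0.5642 -0.1942  0.0729] j [-0.384  0.603  1.851  0.003  0.686  0.951] w 0.0855 F [0.4 0.6 0.5] M [-0.03 -0.06  0.05]
toolx [ 0.001  0.001 -1.   ] toolz yaw -76.6 rel cm [ 0.09 -0.01 -0.05]
tilt rotvec [ 0.     -0.0011 -0.0017]
```

View pics/w3.png

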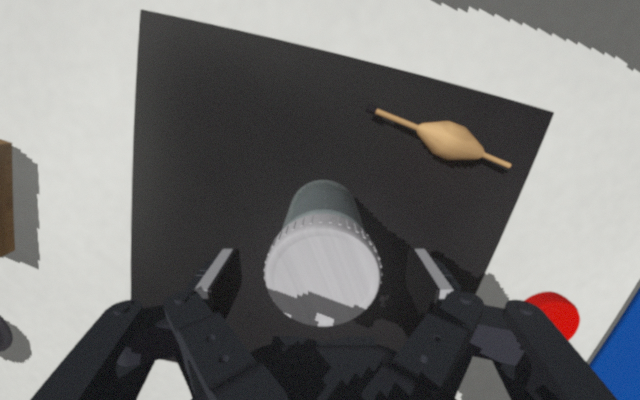

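View pics/s3c.png

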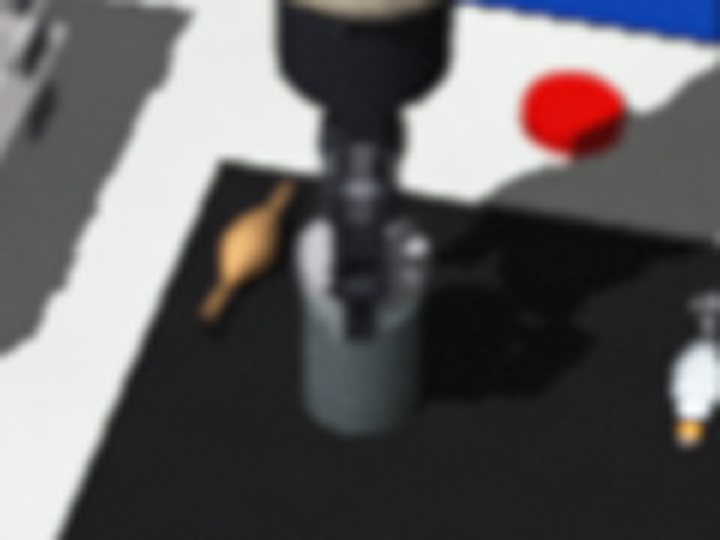

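```bash
python3 -m inch '[0.6,0,-0.03,0,0,0,0, 0.6,0,-0.03,0,0,0,0.3, 0.6,0,-0.03,0,0,0,1, 0.6,0,-0.03,0,0,0,1, 0.6,0,-0.03,0,0,0,1, 0.6,0,-0.03,0,0,0,1, 0.6,0,-0.03,0,0,0,1, 0.6,0,-0.03,0,0,0,1, 0.6,0,-0.03,0,0,0,1]' 25
python3 -c "
from h import *
s=snap('wrist','w4')
rel([.564,-.1938,.072])"
```

```text
time: 3.6
eef_pos: [0.5644, -0.194, 0.0672]
orientation: [0.439, 0.555, -0.438, 0.555]
wrist_force: [-1.0, -0.8, 5.4]
gripper_width: 0.0565
t 3.65 pos [ 0.5644 -0.194   0.0672] j [-0.383  0.612  1.854  0.003  0.674  0.952] w 0.0562 F [-0.9  0.   6.1] M [ 0.02  0.14 -0.01]
toolx [ 0.002  0.001 -1.   ] toolz yaw -76.6 rel cm [-0.48 -0.03 -0.03]
tilt rotvec [ 0.     -0.0008 -0.0021]
```

View pics/w4.png

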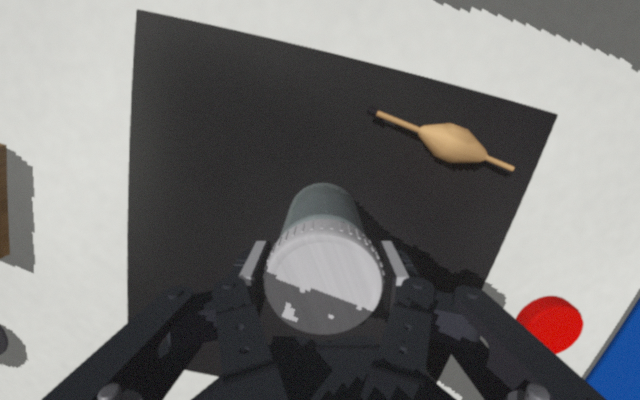

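```bash
python3 -m inch '[-0.07,0,0,0,0,0,1, -0.08,0,0,-0.08,0,0,1, -0.08,0,0,-0.16,0,0,1, -0.08,0,0,-0.24,0,0,1, -0.09,0,0,-0.32,0,0,1, -0.09,0,0,-0.40,0,0,1, -0.09,0,0,-0.48,0,0,1, -0.09,0,0,-0.56,0,0,1, -0.09,0,0,-0.64,0,0,1, -0.09,0,0,-0.70,0,0,1, -0.09,0,0,-0.72,0,0,1, -0.09,0,0,-0.72,0,0,1]'
python3 -c "
from h import *
s=snap('wrist','w5')
rel([.564,-.1938,.072])"
```

```text
time: 4.65
eef_pos: [0.5642, -0.1938, 0.0679]
orientation: [0.215, 0.673, -0.214, 0.674]
wrist_force: [-0.2, 1.0, -1.4]
gripper_width: 0.0561
t 4.7 pos [ 0.5642 -0.1938  0.0679] j [-0.383  0.61   1.854  0.003  0.676  0.233] w 0.0559 F [-0.4  1.2 -1.2] M [0.09 0.1  0.03]
toolx [ 0.001  0.001 -1.   ] toolz yaw -35.5 rel cm [-0.41 -0.01 -0.02]
tilt rotvec [ 0.      0.0003 -0.002 ]
```

View pics/w5.png

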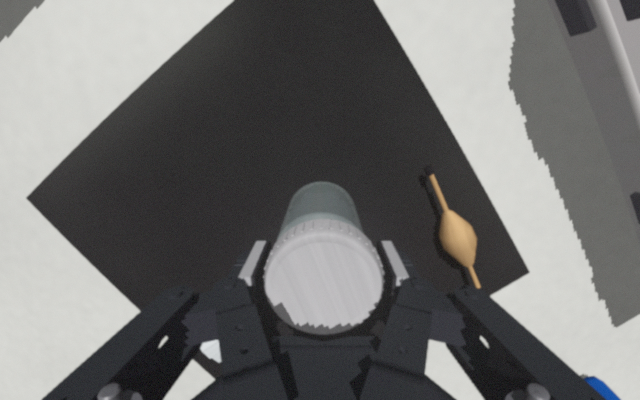

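```bash
python3 -m inch '[0,0,0,0,0,0,0, 0,0,0,0,0,0,0, 0,0,0,0,0,0,0, 0,0,0,0,0,0,0, 0,0,0,0,0,0,0, 0,0,0,0,0,0,0]'
python3 -c "
from h import *
s=snap('wrist','w6')
rel([.564,-.1938,.072])
for i in(3,4,5,6): crop(load('w%d'%i),'x%d'%i,250,180,400,340,2.5)
import cv2,numpy as np
cv2.imwrite('pics/x.png',cv2.resize(np.vstack([np.hstack([cv2.imread('pics/x3.png'),cv2.imread('pics/x4.png')]),np.hstack([cv2.imread('pics/x5.png'),cv2.imread('pics/x6.png')])]),(560,600)))"
```

```text
time: 5.2
eef_pos: [0.5643, -0.1939, 0.068]
orientation: [0.216, 0.673, -0.215, 0.674]
wrist_force: [0.6, -0.1, -0.9]
gripper_width: 0.0855
t 5.25 pos [ 0.5643 -0.1939  0.0679] j [-0.383  0.61   1.854  0.003  0.676  0.234] w 0.0856 F [ 0.   0.4 -0.7] M [-0.01 -0.06 -0.01]
toolx [ 0.002  0.001 -1.   ] toolz yaw -35.5 rel cm [-0.41 -0.01 -0.03]
tilt rotvec [ 0.      0.0004 -0.002 ]
```

View pics/x.png

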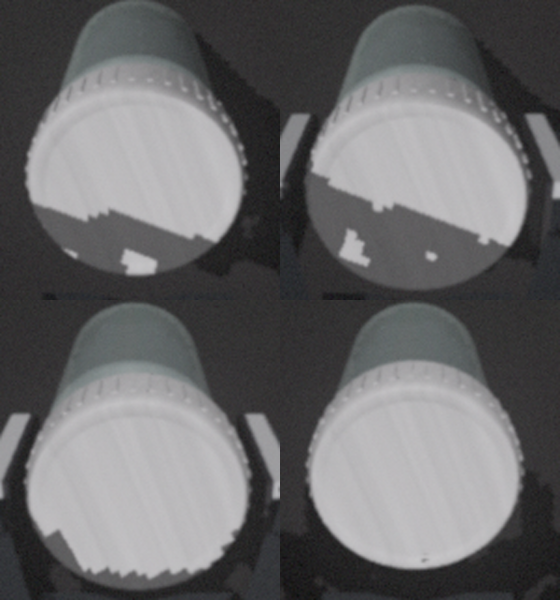

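View pics/w6.png

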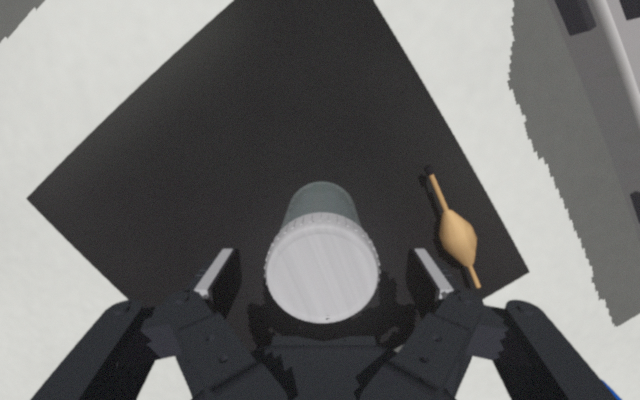

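```bash
python3 -c "
from h import *
for f in('w3','w5','w6'):
  s=load(f);g=cv2.GaussianBlur(cv2.cvtColor(np.asarray(s['image']),cv2.COLOR_BGR2GRAY),(3,3),0)
  o=[]
  for r in range(262,278,2):
    x=np.where(g[r,255:395]>105)[0]; 
    x=x[(x>8)&(x<130)]; L,R=x.min()+255,x.max()+255
    a=onz(s,L,r,.09);b=onz(s,R,r,.09); o.append((R-L))
  print(f,o)
"
```

```text
w3 [np.int64(112), np.int64(113), np.int64(116), np.int64(115), np.int64(115), np.int64(115), np.int64(115), np.int64(115)]
w5 [np.int64(114), np.int64(115), np.int64(117), np.int64(117), np.int64(117), np.int64(118), np.int64(118), np.int64(118)]
w6 [np.int64(113), np.int64(114), np.int64(114), np.int64(114), np.int64(114), np.int64(114), np.int64(113), np.int64(113)]
```

```bash
python3 -m inch '[0.65,0,0,0,0,0,0, 0.65,0,0,0,0,0,0, 0.65,0,0,0,0,0,1, 0.65,0,0,0,0,0,1, 0.65,0,0,0,0,0,1, 0.65,0,0,0,0,0,1, 0.65,0,0,0,0,0,1, 0.65,0,0,0,0,0,1, 0.65,0,0,0,0,0,1, 0.57,0,0,0,0,0,1, 0.57,0,0,0,0,0,1]' 30
python3 -c "
from h import *
rel([.564,-.1938,.072])"
```

```text
time: 6.17
eef_pos: [0.5644, -0.1939, 0.0623]
orientation: [0.216, 0.673, -0.215, 0.674]
wrist_force: [-0.4, 1.5, -0.4]
gripper_width: 0.0563
t 6.17 pos [ 0.5644 -0.1939  0.0623] j [-0.383  0.619  1.857  0.003  0.665  0.234] w 0.0563 F [-0.4  1.5 -0.4] M [ 0.14  0.25 -0.04]
toolx [ 0.002  0.001 -1.   ] toolz yaw -35.5 rel cm [-0.97 -0.01 -0.04]
tilt rotvec [ 0.      0.0007 -0.0021]
```

Vertical load is near zero; turn clockwise (positive about tool x), reading the moment in stages.

```bash
M='from h import *
rel([.564,-.1938,.062])'
python3 -m inch '[0,0,0,0.1,0,0,1, 0,0,0,0.2,0,0,1, 0,0,0,0.3,0,0,1, 0,0,0,0.4,0,0,1, 0,0,0,0.5,0,0,1, 0,0,0,0.5,0,0,1]' ; python3 -c "$M"
python3 -m inch '[0,0,0,0.08,0,0,1, 0,0,0,0.16,0,0,1]' ; python3 -c "$M"
python3 -m inch '[0,0,0,0.08,0,0,1, 0,0,0,0.16,0,0,1]' ; python3 -c "$M"
python3 -m inch '[0,0,0,0.05,0,0,1, 0,0,0,0.1,0,0,1]' ; python3 -c "$M"
```

```text
time: 6.67
eef_pos: [0.5644, -0.194, 0.0622]
orientation: [0.378, 0.598, -0.376, 0.599]
wrist_force: [-0.7, 1.0, -1.4]
gripper_width: 0.0564
t 6.67 pos [ 0.5644 -0.194   0.0622] j [-0.383  0.619  1.857  0.003  0.665  0.739] w 0.0564 F [-0.7  1.  -1.4] M [0.13 0.09 0.01]
toolx [ 0.002  0.001 -1.   ] toolz yaw -64.4 rel cm [ 0.02 -0.03 -0.04]
tilt rotvec [ 0.     -0.0004 -0.0022]
time: 6.83
eef_pos: [0.5646, -0.1941, 0.0622]
orientation: [0.424, 0.566, -0.423, 0.567]
wrist_force: [-0.6, -0.5, -1.2]
gripper_width: 0.0561
t 6.83 pos [ 0.5646 -0.1941  0.0622] j [-0.383  0.619  1.857  0.003  0.665  0.898] w 0.0561 F [-0.6 -0.5 -1.2] M [0.08 0.14 0.01]
toolx [ 0.002  0.001 -1.   ] toolz yaw -73.6 rel cm [ 0.02 -0.05 -0.04]
tilt rotvec [ 0.     -0.0005 -0.0023]
time: 7.0
eef_pos: [0.5647, -0.1942, 0.0621]
orientation: [0.468, 0.53, -0.466, 0.531]
wrist_force: [-0.7, 0.2, -3.0]
gripper_width: 0.0562
t 7.0 pos [ 0.5647 -0.1942  0.0621] j [-0.383  0.619  1.856  0.003  0.664  1.058] w 0.0562 F [-0.7  0.2 -3. ] M [ 0.04  0.06 -0.01]
toolx [ 0.002  0.001 -1.   ] toolz yaw -82.7 rel cm [ 0.01 -0.07 -0.05]
tilt rotvec [ 0.     -0.0007 -0.0024]
time: 7.17
eef_pos: [0.5649, -0.1943, 0.0621]
orientation: [0.494, 0.507, -0.492, 0.507]
wrist_force: [0.2, 0.0, -2.6]
gripper_width: 0.0562
t 7.17 pos [ 0.5649 -0.1943  0.0621] j [-0.383  0.619  1.856  0.003  0.664  1.157] w 0.0562 F [ 0.2  0.  -2.6] M [ 0.01  0.03 -0.01]
toolx [ 0.003  0.001 -1.   ] toolz yaw -88.4 rel cm [ 0.01 -0.09 -0.05]
tilt rotvec [ 0.     -0.0008 -0.0026]
```

```bash
M='from h import *
rel([.564,-.1938,.062])'
for i in 1 2 3; do :; done
python3 -m inch '[0,0.05,0,0.05,0,0,1, 0,0.05,0,0.1,0,0,1]' ; python3 -c "$M"
python3 -m inch '[0,0,0,0.05,0,0,1, 0,0,0,0.1,0,0,1]' ; python3 -c "$M"
python3 -m inch '[0,0,0,0.05,0,0,1, 0,0,0,0.1,0,0,1]' ; python3 -c "$M"
```

```text
time: 7.33
eef_pos: [0.5655, -0.1943, 0.062]
orientation: [0.518, 0.482, -0.516, 0.483]
wrist_force: [-0.2, -0.1, -1.8]
gripper_width: 0.0566
t 7.33 pos [ 0.5655 -0.1943  0.062 ] j [-0.383  0.62   1.855  0.003  0.664  1.256] w 0.0566 F [-0.2 -0.1 -1.8] M [ 0.07  0.03 -0.01]
toolx [ 0.003  0.001 -1.   ] toolz yaw -94.0 rel cm [-0.   -0.16 -0.04]
tilt rotvec [ 0.     -0.001  -0.0027]
time: 7.5
eef_pos: [0.5657, -0.1944, 0.0619]
orientation: [0.541, 0.456, -0.539, 0.457]
wrist_force: [-0.5, -0.8, -3.2]
gripper_width: 0.0562
t 7.5 pos [ 0.5657 -0.1944  0.0619] j [-0.383  0.62   1.855  0.003  0.664  1.354] w 0.0562 F [-0.5 -0.8 -3.2] M [0.07 0.03 0.04]
toolx [ 0.003  0.001 -1.   ] toolz yaw -99.7 rel cm [-0.01 -0.18 -0.03]
tilt rotvec [ 0.     -0.0012 -0.0028]
time: 7.67
eef_pos: [0.5659, -0.1945, 0.0618]
orientation: [0.563, 0.429, -0.561, 0.43]
wrist_force: [0.0, 0.2, -2.0]
gripper_width: 0.0559
t 7.67 pos [ 0.5659 -0.1945  0.0618] j [-0.383  0.62   1.855  0.003  0.664  1.453] w 0.0559 F [ 0.   0.2 -2. ] M [ 0.11  0.02 -0.01]
toolx [ 0.003  0.001 -1.   ] toolz yaw -105.3 rel cm [-0.02 -0.2  -0.01]
tilt rotvec [ 0.     -0.0014 -0.003 ]
```

```bash
python3 -c "
from h import *
snap('wrist','w7');snap('side','s7');snap('scene','a7')
crop(load('w7'),'x7',250,180,400,340,3.7)
crop(load('s7'),'s7c',285,125,375,185,6);crop(load('a7'),'a7c',225,190,305,250,6)
import cv2,numpy as np
cv2.imwrite('pics/y.png',cv2.resize(np.hstack([cv2.imread('pics/x7.png'),cv2.resize(cv2.imread('pics/s7c.png'),(555,592))]),(800,426)))"
```

```text
(no output)
```

View pics/y.png

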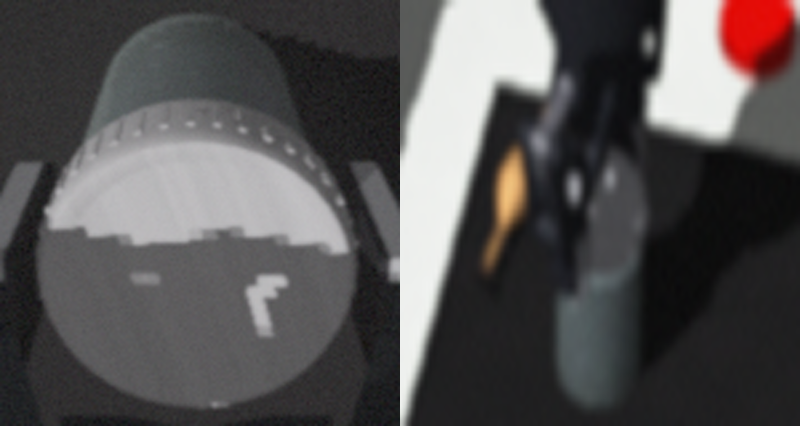

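```bash
M='from h import *
rel([.564,-.1938,.062])'
python3 -m inch '[0.08,0,0,0,0,0,1, 0.08,0,0,0,0,0,1]' ; python3 -c "$M"
python3 -m inch '[0.05,0,0,0.06,0,0,1, 0.05,0,0,0.12,0,0,1]' ; python3 -c "$M"
python3 -m inch '[0,0,0,0.06,0,0,1, 0,0,0,0.12,0,0,1]' ; python3 -c "$M"
python3 -m inch '[0,0,0,0.06,0,0,1, 0,0,0,0.12,0,0,1, 0,0,0,0.12,0,0,1]' ; python3 -c "$M"
```

```text
time: 7.98
eef_pos: [0.566, -0.1944, 0.0614]
orientation: [0.562, 0.43, -0.56, 0.431]
wrist_force: [-2.1, 0.9, 5.0]
gripper_width: 0.0564
t 7.98 pos [ 0.566  -0.1944  0.0614] j [-0.383  0.621  1.855  0.003  0.663  1.447] w 0.0564 F [-2.1  0.9  5. ] M [ 0.29  0.27 -0.01]
toolx [ 0.004  0.001 -1.   ] toolz yaw -105.0 rel cm [-0.06 -0.21 -0.01]
tilt rotvec [ 0.     -0.0015 -0.0033]
time: 8.15
eef_pos: [0.5662, -0.1945, 0.0614]
orientation: [0.587, 0.396, -0.584, 0.397]
wrist_force: [-4.5, 2.5, 9.0]
gripper_width: 0.0562
t 8.15 pos [ 0.5662 -0.1945  0.0614] j [-0.383  0.621  1.855  0.003  0.662  1.566] w 0.0562 F [-4.5  2.5  9. ] M [0.54 0.5  0.16]
toolx [ 0.004  0.    -1.   ] toolz yaw -111.8 rel cm [-0.06 -0.23  0.02]
tilt rotvec [ 0.     -0.0019 -0.0035]
time: 8.32
eef_pos: [0.5664, -0.1945, 0.0616]
orientation: [0.61, 0.36, -0.607, 0.361]
wrist_force: [-0.1, 0.9, -0.5]
gripper_width: 0.0564
t 8.32 pos [ 0.5664 -0.1945  0.0616] j [-0.383  0.621  1.855  0.003  0.662  1.686] w 0.0564 F [-0.1  0.9 -0.5] M [0.13 0.07 0.07]
toolx [ 0.004  0.    -1.   ] toolz yaw -118.7 rel cm [-0.04 -0.25  0.05]
tilt rotvec [ 0.     -0.0023 -0.0038]
time: 8.57
eef_pos: [0.5665, -0.1946, 0.0616]
orientation: [0.63, 0.323, -0.627, 0.324]
wrist_force: [-0.1, 0.8, -1.8]
gripper_width: 0.0563
t 8.57 pos [ 0.5665 -0.1946  0.0616] j [-0.383  0.621  1.855  0.003  0.662  1.807] w 0.0563 F [-0.1  0.8 -1.8] M [ 0.04  0.07 -0.07]
toolx [ 0.005  0.    -1.   ] toolz yaw -125.6 rel cm [-0.04 -0.25  0.08]
tilt rotvec [ 0.     -0.0028 -0.0037]
```

```bash
cat >> h.py <<'E'
def samp(n=8):
    F=[];M=[]
    for i in range(n):
        env.snapshot('wrist'); s=env.get_state(); F.append(s['wrist_force']);M.append(s['moment'])
    print('F',np.mean(F,0).round(2),'M',np.mean(M,0).round(3),'+-',(np.std(M,0)/n**.5).round(3))
E
python3 -c "
from h import *
samp()"
python3 -m inch '[0,0,0,0,0,0,0, 0,0,0,0,0,0,0, 0,0,0,0,0,0,0, 0,0,0,0,0,0,0, 0,0,0,0,0,0,0]'
python3 -c "
from h import *
samp()
rel([.5650,-.1943,.0618]);snap('wrist','w8')
crop(load('w8'),'x8',210,160,440,340,3)"
```

```text
F [-0.41  0.25 -0.98] M [ 0.014 -0.026  0.003] +- [0.011 0.013 0.004]
time: 9.38
eef_pos: [0.5664, -0.1946, 0.0616]
orientation: [0.63, 0.323, -0.627, 0.325]
wrist_force: [0.6, -0.4, -0.6]
gripper_width: 0.0857
F [-0.08  0.12 -0.31] M [-0.003 -0.004  0.001] +- [0.008 0.008 0.007]
t 9.78 pos [ 0.5664 -0.1945  0.0615] j [-0.383  0.621  1.855  0.003  0.662  1.805] w 0.0855 F [ 0.8  0.2 -1.2] M [-0.02 -0.04 -0.01]
toolx [ 0.004  0.    -1.   ] toolz yaw -125.5 rel cm [-0.03 -0.13  0.06]
tilt rotvec [ 0.     -0.0028 -0.0036]
```

View pics/x8.png

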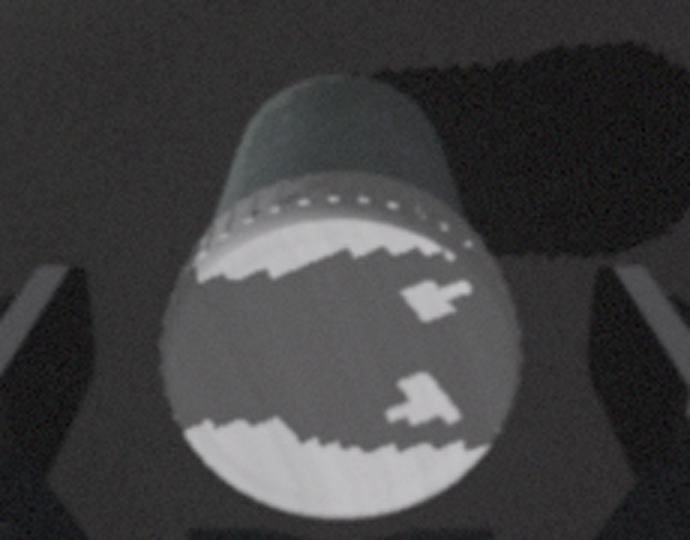

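```bash
python3 -m inch '[0,-0.05,0.03,-0.12,0,0,0, 0,-0.05,0.03,-0.24,0,0,0, 0,-0.05,0.03,-0.36,0,0,0, 0,-0.05,0.03,-0.48,0,0,0, 0,-0.05,0.03,-0.6,0,0,0, 0,-0.05,0.03,-0.72,0,0,0, 0,-0.05,0.03,-0.84,0,0,0, 0,-0.05,0.03,-0.96,0,0,0, 0,-0.05,0.03,-1.08,0,0,0, 0,-0.05,0.03,-1.2,0,0,0, 0,-0.05,0.03,-1.3,0,0,0, 0,-0.05,0.03,-1.3,0,0,0]'
python3 -m inch '[-0.1,0,0,0,0,0,1, -0.1,0,0,0,0,0,1, -0.1,0,0,0,0,0,1, -0.1,0,0,0,0,0,1, -0.1,0,0,0,0,0,1, -0.1,0,0,0,0,0,1, -0.1,0,0,0,0,0,1, -0.1,0,0,0,0,0,1]' 30
python3 -c "
from h import *
samp(3);rel([.565,-.1943,.062])"
```

```text
time: 10.83
eef_pos: [0.5658, -0.1945, 0.0616]
orientation: [0.303, 0.638, -0.302, 0.64]
wrist_force: [0.8, 0.4, 0.0]
gripper_width: 0.0853
time: 11.5
eef_pos: [0.5657, -0.1943, 0.0627]
orientation: [0.304, 0.638, -0.302, 0.64]
wrist_force: [-1.6, 3.2, 5.3]
gripper_width: 0.0563
F [-2.62  2.36  5.35] M [ 0.484  0.435 -0.032] +- [0.013 0.006 0.006]
t 11.65 pos [ 0.5656 -0.1943  0.0627] j [-0.383  0.618  1.856  0.003  0.664  0.501] w 0.0561 F [-3.   2.5  5.4] M [ 0.45  0.42 -0.02]
toolx [ 0.004  0.    -1.   ] toolz yaw -50.8 rel cm [ 0.07 -0.05 -0.04]
tilt rotvec [ 0.      0.0023 -0.0035]
```

Now a clockwise sweep with moment readings mid-motion.

```bash
M='from h import *
s=env.get_state();print("F",s["wrist_force"].round(1),"M",s["moment"].round(3))'
python3 -m inch '[0,0,0,0.06,0,0,1, 0,0,0,0.12,0,0,1]' >/dev/null; python3 -c "$M"
python3 -m inch '[0,0,0,0.06,0,0,1, 0,0,0,0.12,0,0,1]' >/dev/null; python3 -c "$M"
python3 -m inch '[0,0,0,0.06,0,0,1, 0,0,0,0.12,0,0,1]' >/dev/null; python3 -c "$M"
python3 -m inch '[-0.05,0,0,0.06,0,0,1, -0.05,0,0,0.12,0,0,1]' >/dev/null; python3 -c "$M"
python3 -m inch '[-0.01,0,0,0.06,0,0,1, -0.01,0,0,0.12,0,0,1]' >/dev/null; python3 -c "$M"
python3 -m inch '[0,0,0,0.06,0,0,1, 0,0,0,0.12,0,0,1]' >/dev/null; python3 -c "$M"
python3 -m inch '[0,0,0,0.06,0,0,1, 0,0,0,0.12,0,0,1]'; python3 -c "$M"
```

```text
F [-1.   0.7  1.1] M [0.16  0.083 0.109]
F [-0.4 -0.4  1.2] M [0.104 0.066 0.097]
F [-0.  -0.6  1. ] M [0.099 0.024 0.062]
F [-0.2 -0.2 -2. ] M [-0.041 -0.034 -0.002]
F [-0.6  0.3 -1.5] M [-0.026 -0.004 -0.02 ]
F [0.  0.1 0.3] M [0.013 0.038 0.021]
time: 12.82
eef_pos: [0.5662, -0.1948, 0.0629]
orientation: [0.545, 0.451, -0.542, 0.453]
wrist_force: [-0.1, 0.2, 0.8]
gripper_width: 0.0556
F [-0.1  0.2  0.8] M [-0.018  0.022  0.08 ]
```

```bash
python3 -m inch '[0,0,0,0,0,0,1, 0,0,0,0,0,0,1, -0.2,0,0,0,0,0,1, -0.4,0,0,0,0,0,1, -0.6,0,0,0,0,0,1, -0.6,0,0,0,0,0,1, -0.6,0,0,0,0,0,1]' 60
python3 -c "
from h import *
samp(6);rel([.565,-.1943,.062]);snap('wrist','w9');snap('side','s9')
crop(load('w9'),'x9',210,160,440,340,3);crop(load('s9'),'s9c',280,110,380,195,6)
"
```

```text
time: 13.4
eef_pos: [0.5662, -0.1948, 0.069]
orientation: [0.545, 0.451, -0.542, 0.453]
wrist_force: [-0.1, 0.3, -4.5]
gripper_width: 0.0559
F [-0.07 -0.41 -4.96] M [0.002 0.006 0.004] +- [0.01  0.012 0.006]
t 13.7 pos [ 0.5661 -0.1948  0.0688] j [-0.383  0.61   1.852  0.002  0.675  1.37 ] w 0.0551 F [ 0.4 -0.2 -4.8] M [-0.03  0.04  0.01]
toolx [ 0.005 -0.    -1.   ] toolz yaw -100.5 rel cm [ 0.68 -0.12 -0.03]
tilt rotvec [ 0.     -0.0005 -0.005 ]
```

View pics/x9.png

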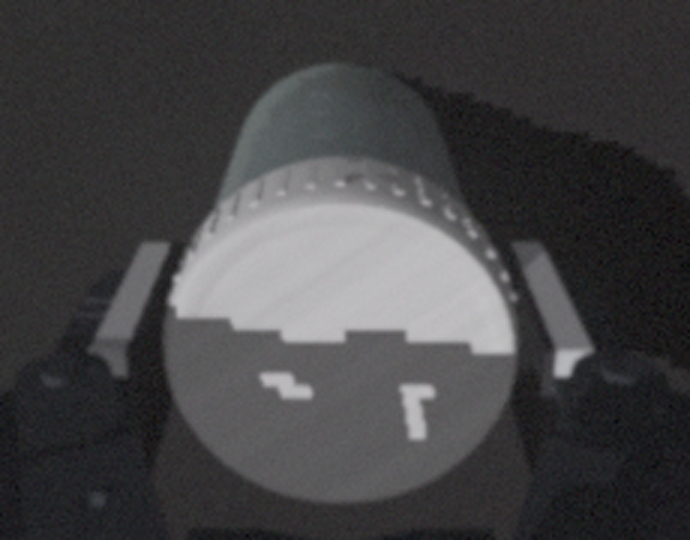

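View pics/s9c.png

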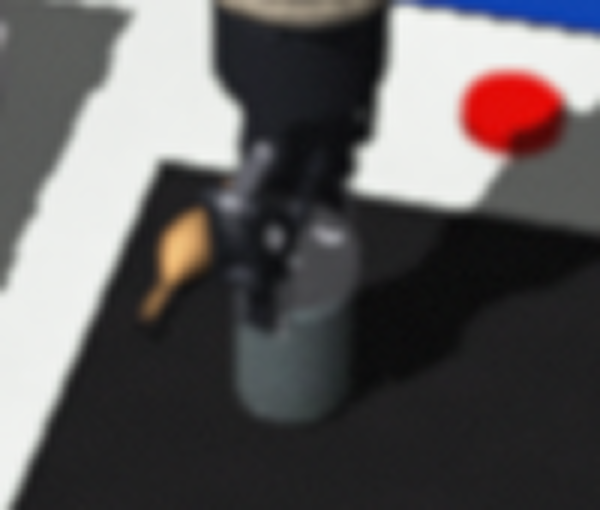

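```bash
M='from h import *
s=env.get_state();print("F",s["wrist_force"].round(1),"M",s["moment"].round(3),s["joints"][5])'
python3 -m inch '[0.3,0,0,0,0,0,1, 0.5,0,0,0,0,0,1, 0.6,0,0,0,0,0,1, 0.65,0,0,0,0,0,1, 0.65,0,0,0,0,0,1]'; python3 -c "$M"
python3 -m inch '[0.03,0,0,0.04,0,0,1, 0.03,0,0,0.08,0,0,1]' >/dev/null; python3 -c "$M"
python3 -m inch '[0.02,0,0,0.05,0,0,1, 0.02,0,0,0.1,0,0,1]' >/dev/null; python3 -c "$M"
python3 -m inch '[0,0,0,0.05,0,0,1, 0,0,0,0.1,0,0,1]' >/dev/null; python3 -c "$M"
python3 -m inch '[0,0,0,0.05,0,0,1, 0,0,0,0.1,0,0,1]' >/dev/null; python3 -c "$M"
```

```text
time: 14.22
eef_pos: [0.5663, -0.1949, 0.0629]
orientation: [0.545, 0.451, -0.542, 0.453]
wrist_force: [-2.5, -0.2, 7.8]
gripper_width: 0.0556
F [-2.5 -0.2  7.8] M [0.045 0.501 0.034] 1.3696763301983794
F [-0.1  0.9  2.6] M [0.013 0.007 0.078] 1.451288705947123
F [-0.2 -0.3  1.1] M [-0.031  0.021  0.065] 1.5536966469034188
F [-0.5 -0.6 -1. ] M [-0.012 -0.005  0.086] 1.6562802281929163
F [-0.6 -0.2 -2. ] M [ 0.024 -0.015  0.114] 1.7588864714842272
```

```bash
python3 -m inch '[-0.5,0,0,0,0,0,1, -1.5,0,0,0,0,0,1, -3,0,0,0,0,0,1, -5,0,0,0,0,0,1, -7,0,0,0,0,0,1, -9,0,0,0,0,0,1, -11,0,0,0,0,0,1, -12,0,0,0,0,0,1, -12.5,0,0,0,0,0,1, -12.5,0,0,0,0,0,1]' 80; python3 -c "
from h import *
rel([.519,.206,.185]);samp(3)"
```

```text
time: 15.72
eef_pos: [0.5668, -0.1952, 0.1891]
orientation: [0.623, 0.336, -0.618, 0.341]
wrist_force: [-0.1, 0.2, -4.4]
gripper_width: 0.0548
t 15.72 pos [ 0.5668 -0.1952  0.1891] j [-0.383  0.45   1.767  0.002  0.914  1.759] w 0.0548 F [-0.1  0.2 -4.4] M [ 0.03 -0.02 -0.04]
toolx [ 0.009 -0.002 -1.   ] toolz yaw -122.8 rel cm [  0.28 -25.74 -31.14]
tilt rotvec [ 0.     -0.0031 -0.0089]
F [-0.22 -0.12 -5.28] M [-0.002  0.026  0.024] +- [0.01  0.006 0.019]
```

```bash
python3 -m inch '[0,-0.6,-0.7,0,-0.003,-0.009,1, 0,-2,-2.4,0,-0.003,-0.009,1, 0,-4.1,-5,0,-0.003,-0.009,1, 0,-6.4,-7.7,0,-0.003,-0.009,1, 0,-8.8,-10.6,0,-0.003,-0.009,1, 0,-11.2,-13.5,0,-0.003,-0.009,1, 0,-13.6,-16.4,0,-0.003,-0.009,1, 0,-15.8,-19.1,0,-0.003,-0.009,1, 0,-17.6,-21.3,0,-0.003,-0.009,1, 0,-18.9,-22.9,0,-0.003,-0.009,1, 0,-19.6,-23.7,0,-0.003,-0.009,1, 0,-19.8,-24,0,-0.003,-0.009,1]'; python3 -c "
from h import *
rel([.519,.206,.185]);snap('wrist','w10');snap('side','s10')"
```

```text
time: 16.87
eef_pos: [0.5283, 0.116, 0.1858]
orientation: [-0.619, -0.34, 0.622, -0.338]
wrist_force: [0.0, -0.1, -4.9]
gripper_width: 0.0549
t 16.87 pos [0.5283 0.116  0.1858] j [0.159 0.385 1.891 0.003 0.87  2.298] w 0.0549 F [ 0.  -0.1 -4.9] M [-0.04 -0.06 -0.03]
toolx [-0.005  0.001 -1.   ] toolz yaw -122.7 rel cm [ 0.09 -5.64 -7.08]
tilt rotvec [-0.      0.0015  0.0049]
```

View pics/w10.png

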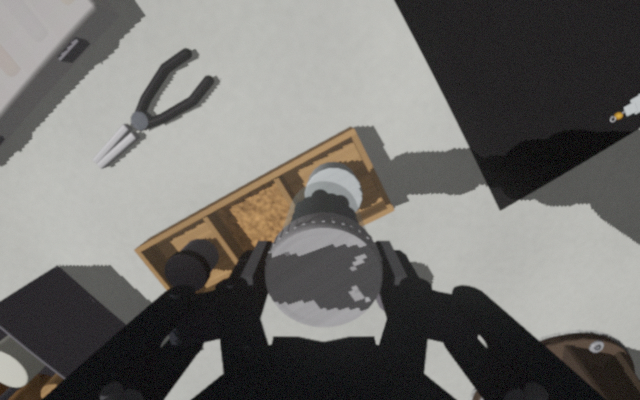

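View pics/s10.png

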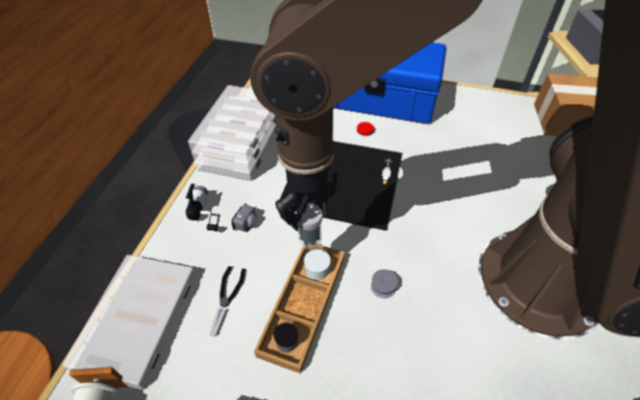

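```bash
python3 -c "
from h import *
s=load('w10');crop(s,'w10c',125,110,405,310,2.8)
for u,v in((355,129),(395,208),(136,250)): print(onz(s,u,v,.034).round(4))"
```

```text
[0.5592 0.0588 0.034 ]
[0.4631 0.0651 0.034 ]
[0.5801 0.3444 0.034 ]
```

View pics/w10c.png

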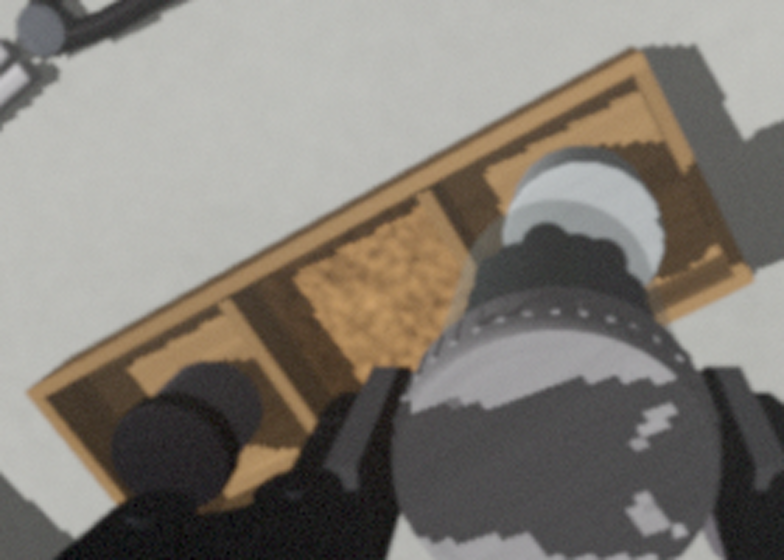

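```bash
python3 -m inch '[0,-0.8,-1,0,0.0015,0.005,1, 0,-2.1,-2.6,0,0.0015,0.005,1, 0,-3.5,-4.4,0,0.0015,0.005,1, 0,-4.6,-5.8,0,0.0015,0.005,1, 0,-5.3,-6.7,0,0.0015,0.005,1, 0,-5.6,-7.1,0,0.0015,0.005,1, 0,-5.6,-7.1,0,0.0015,0.005,1]'; python3 -c "
from h import *
samp(3);snap('wrist','w11');rel([.520,.2055,.085])"
```

```text
time: 17.55
eef_pos: [0.5204, 0.2043, 0.186]
orientation: [0.621, 0.339, -0.62, 0.339]
wrist_force: [-0.2, 0.5, -5.1]
gripper_width: 0.0549
F [-0.28 -0.04 -5.74] M [0.004 0.028 0.019] +- [0.011 0.01  0.007]
t 17.75 pos [0.5204 0.2033 0.1861] j [ 3.190e-01  4.050e-01  1.856e+00 -1.000e-03  8.800e-01  2.462e+00] w 0.0548 F [-0.3 -0.3 -4.9] M [ 0.02 -0.   -0.1 ]
toolx [ 0.001 -0.001 -1.   ] toolz yaw -122.8 rel cm [10.11 -0.16 -0.16]
tilt rotvec [ 0.      0.0001 -0.001 ]
```

View pics/w11.png

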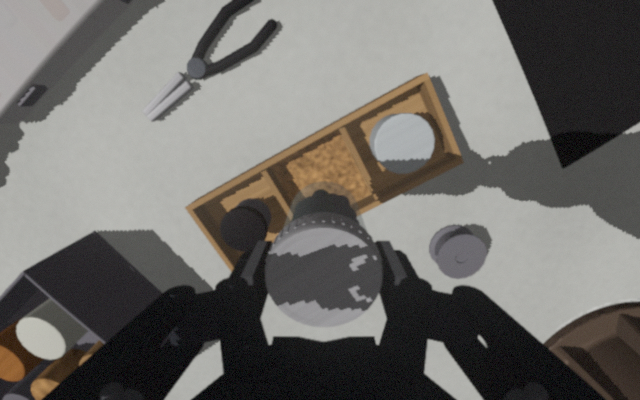

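```bash
python3 -m inch '[1,-0.1,-0.1,0,0,0,1, 2.5,-0.16,-0.16,0,0,0,1, 4,-0.16,-0.16,0,0,0,1, 5.5,-0.16,-0.16,0,0,0,1, 7,-0.16,-0.16,0,0,0,1, 8.3,-0.16,-0.16,0,0,0,1, 9.3,-0.16,-0.16,0,0,0,1, 9.6,-0.16,-0.16,0,0,0,1, 9.6,-0.16,-0.16,0,0,0,1]'; python3 -c "
from h import *
samp(2);snap('wrist','w12');snap('side','s12');rel([.520,.2055,.068]);crop(load('s12'),'s12c',240,210,370,380,3.5)"
```

```text
time: 18.5
eef_pos: [0.5195, 0.2051, 0.0892]
orientation: [-0.62, -0.338, 0.621, -0.339]
wrist_force: [-0.5, -0.8, -5.1]
gripper_width: 0.0551
F [ 0.31 -0.16 -4.68] M [-0.002 -0.007  0.025] +- [0.01  0.012 0.018]
t 18.7 pos [0.5205 0.2056 0.0908] j [ 3.230e-01  5.380e-01  1.929e+00 -1.000e-03  6.730e-01  2.467e+00] w 0.055 F [-0.2  0.3 -4.6] M [-0.03  0.03  0.  ]
toolx [ 0.002 -0.    -1.   ] toolz yaw -122.8 rel cm [ 2.28 -0.04  0.04]
tilt rotvec [ 0.     -0.0008 -0.0017]
```

View pics/w12.png

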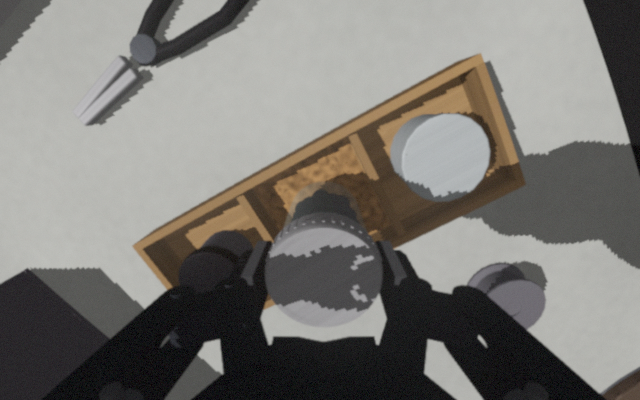

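View pics/s12c.png

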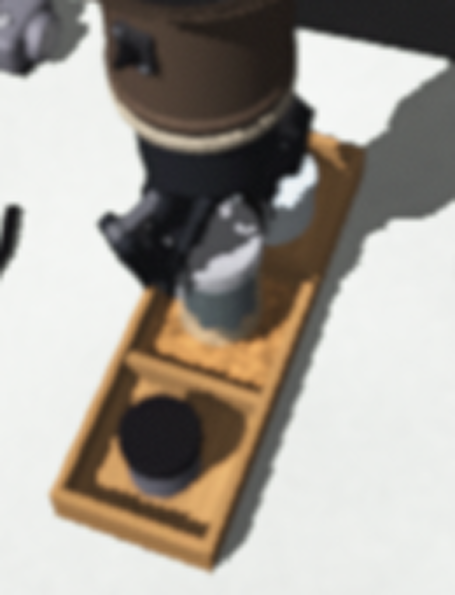

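```bash
python3 -m inch '[0.5,0,0,0,0,0,1, 1,0,0,0,0,0,1, 1.5,0,0,0,0,0,1, 1.8,0,0,0,0,0,1, 2,0,0,0,0,0,1, 2.1,0,0,0,0,0,1, 2.1,0,0,0,0,0,1]'; python3 -c "
from h import *
samp(2)"
python3 -m inch '[0.1,0,0,0,0,0,1, 0.15,0,0,0,0,0,1, 0.2,0,0,0,0,0,1]'
python3 -c "
from h import *
samp(2)"
```

```text
time: 19.28
eef_pos: [0.5204, 0.2056, 0.0695]
orientation: [0.621, 0.338, -0.62, 0.339]
wrist_force: [0.3, -0.3, -5.3]
gripper_width: 0.0549
F [-0.48 -0.16 -4.23] M [-0.013 -0.032  0.024] +- [0.019 0.003 0.016]
time: 19.63
eef_pos: [0.5207, 0.2057, 0.0679]
orientation: [0.621, 0.338, -0.62, 0.339]
wrist_force: [0.1, -0.4, -5.3]
gripper_width: 0.0549
F [ 0.2   0.11 -5.07] M [-0.008 -0.005 -0.005] +- [0.028 0.002 0.   ]
```

```bash
python3 -m inch '[0.05,0,0,0,0,0,1, 0.1,0,0,0,0,0,1, 0.15,0,0,0,0,0,1]'
python3 -m inch '[0.05,0,0,0,0,0,1, 0.1,0,0,0,0,0,1]'
python3 -c "
from h import *
samp(2)"
```

```text
time: 19.98
eef_pos: [0.5206, 0.2057, 0.0663]
orientation: [0.621, 0.338, -0.62, 0.339]
wrist_force: [-0.6, 0.6, -1.3]
gripper_width: 0.055
time: 20.15
eef_pos: [0.5209, 0.2057, 0.066]
orientation: [0.622, 0.338, -0.62, 0.339]
wrist_force: [-5.2, -2.8, 21.2]
gripper_width: 0.0551
F [-2.53 -1.09 10.12] M [-0.351  0.556  0.004] +- [0.011 0.038 0.004]
```

```bash
M='from h import *
s=env.get_state();print("F",s["wrist_force"].round(1),"M",s["moment"].round(3),s["joints"][5])'
python3 -m inch '[-0.06,0,0,0,0,0,1, -0.06,0,0,0,0,0,1]'; python3 -c "$M"
python3 -m inch '[0,0,0,0.05,0,0,1, 0,0,0,0.12,0,0,1]'; python3 -c "$M"
python3 -m inch '[0,0,0,0,0,0,0.4, 0,0,0,0,0,0,0, 0,0,0,0,0,0,0, 0,0,0,0,0,0,0, 0,0,0,0,0,0,0, 0,0,0,0,0,0,0]'; python3 -c "$M
samp(3);snap('wrist','w13')"
```

```text
time: 20.42
eef_pos: [0.521, 0.2057, 0.0668]
orientation: [0.622, 0.338, -0.62, 0.339]
wrist_force: [-0.1, 0.8, -5.8]
gripper_width: 0.0553
F [-0.1  0.8 -5.8] M [-0.046  0.001 -0.06 ] 2.4666973449039005
time: 20.58
eef_pos: [0.5209, 0.2057, 0.0667]
orientation: [0.641, 0.3, -0.639, 0.301]
wrist_force: [-0.3, 0.8, -4.5]
gripper_width: 0.0552
F [-0.3  0.8 -4.5] M [ 0.065 -0.012 -0.003] 2.5883443585428334
time: 21.08
eef_pos: [0.521, 0.2058, 0.0668]
orientation: [0.641, 0.3, -0.639, 0.301]
wrist_force: [0.6, 0.2, 0.5]
gripper_width: 0.0854
F [0.6 0.2 0.5] M [-0.014  0.04  -0.053] 2.587674970472308
F [ 0.3  -0.26  0.25] M [-0.007  0.016 -0.026] +- [0.024 0.    0.003]
```

View pics/w13.png

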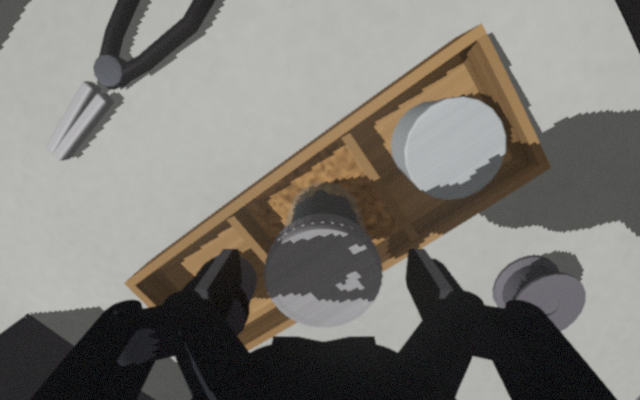

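```bash
M='from h import *
s=env.get_state();print("F",s["wrist_force"].round(1),"M",s["moment"].round(3),s["joints"][5])'
python3 -m inch '[0,0,0,-0.12,0,0,0, 0,0,0,-0.24,0,0,0, 0,0,0,-0.36,0,0,0, 0,0,0,-0.48,0,0,0, 0,0,0,-0.6,0,0,0, 0,0,0,-0.72,0,0,0, 0,0,0,-0.8,0,0,0, 0,0,0,-0.8,0,0,0]' >/dev/null
python3 -m inch '[0,0,0,0,0,0,1, 0,0,0,0,0,0,1, 0,0,0,0,0,0,1, 0,0,0,0,0,0,1, 0,0,0,0,0,0,1, 0,0,0,0,0,0,1, 0,0,0,0,0,0,1, 0,0,0,0,0,0,1]' 30; python3 -c "$M"
python3 -m inch '[0,0,0,0.06,0,0,1, 0,0,0,0.12,0,0,1]'>/dev/null; python3 -c "$M"
python3 -m inch '[0.02,0,0,0.06,0,0,1, 0.02,0,0,0.12,0,0,1]'>/dev/null; python3 -c "$M"
python3 -m inch '[0.02,0,0,0.06,0,0,1, 0.02,0,0,0.12,0,0,1]'; python3 -c "$M"
```

```text
time: 22.62
eef_pos: [0.521, 0.2058, 0.067]
orientation: [0.473, 0.526, -0.471, 0.527]
wrist_force: [-1.7, -0.9, 4.6]
gripper_width: 0.0564
F [-1.7 -0.9  4.6] M [0.079 0.207 0.034] 1.7856296367080218
F [-0.3  0.5  1.1] M [0.029 0.047 0.065] 1.910041226753932
F [-0.5 -0.4  2.9] M [0.108 0.094 0.158] 2.0350853929682455
time: 23.12
eef_pos: [0.5212, 0.206, 0.067]
orientation: [0.563, 0.429, -0.561, 0.43]
wrist_force: [0.1, 0.8, 3.3]
gripper_width: 0.056
F [0.1 0.8 3.3] M [0.077 0.057 0.096] 2.1601852283055405
```

```bash
python3 -m inch '[0,0,0,0,0,0,0, 0,0,0,0,0,0,0, 0,0,0,0,0,0,0, 0,0,0,0,0,0,0, 0,0,0,0,0,0,0, -1,0,0,0,0,0,0, -3,0,0,0,0,0,0, -6,0,0,0,0,0,0, -9,0,0,0,0,0,0, -12,0,0,0,0,0,0, -15,0,0,0,0,0,0, -16,0,0,0,0,0,0]'
python3 -m inch '[0,-8,8,0,0,0,0, 0,-8,8,0,0,0,0, 0,-8,8,0,0,0,0, 0,-8,8,0,0,0,0]'
python3 -c "
from h import *
snap('wrist','w14');snap('side','s14');snap('scene','a14');rel([.52,.2055,.2])
import numpy as np
a=load('side0');b=load('s14')
crop(b,'s14c',240,180,370,380,3);crop(load('a14'),'a14c',340,110,470,215,4)
u=cv2.resize(cv2.imread('pics/s14c.png'),(390,600));v=cv2.resize(cv2.imread('pics/a14c.png'),(400,323))
v=cv2.copyMakeBorder(v,0,277,0,0,cv2.BORDER_CONSTANT);cv2.imwrite('pics/z.png',np.hstack([u,v]))"
```

```text
time: 24.12
eef_pos: [0.5221, 0.2064, 0.232]
orientation: [0.565, 0.428, -0.559, 0.431]
wrist_force: [0.6, -0.6, 0.6]
gripper_width: 0.0855
time: 24.45
eef_pos: [0.4186, 0.1479, 0.2311]
orientation: [0.564, 0.429, -0.56, 0.43]
wrist_force: [1.9, -0.2, -0.2]
gripper_width: 0.0855
t 24.6 pos [0.4245 0.1503 0.2317] j [ 0.273  0.194  2.041 -0.     0.895  2.11 ] w 0.0855 F [ 1.2  0.4 -0.3] M [-0.02 -0.02 -0.  ]
toolx [ 0.01   0.003 -1.   ] toolz yaw -105.2 rel cm [ 3.28  7.74 -7.82]
tilt rotvec [ 0.     -0.0053 -0.0094]
```

View pics/z.png

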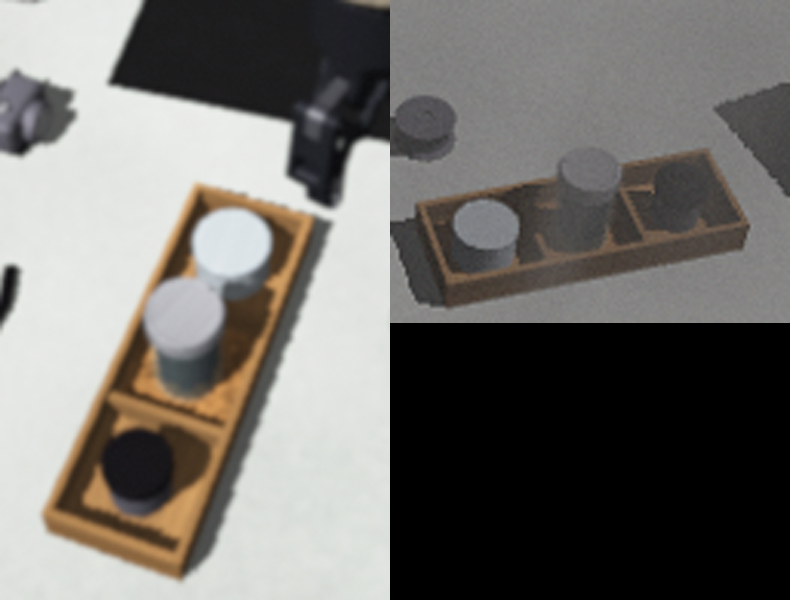

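View pics/w14.png

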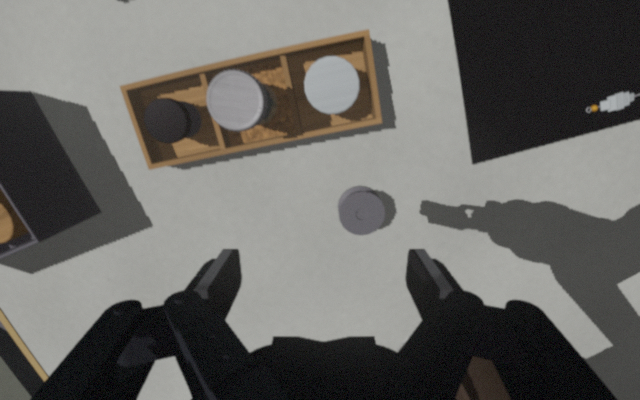

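```bash
python3 -c "
from h import *
a=load('s14');b=load('a14');w=load('w14')
print(onz(w,237,99,.095),tri([(a,240+185/3,180+318/3),(b,340+200/400*130*1.0,110+170/4*1.3/1.3*1.0),]))
c=[onz(w,*p,.034) for p in((123,87),(367,32),(381,122),(150,166))];print(np.mean(c,0))
env.sign_off()"
```

```text
[0.52404352 0.20335744 0.095     ] (array([0.50786382, 0.2159056 , 0.11592144]), [np.float64(0.008778829619920533), np.float64(0.008778829619920665)])
[0.52244732 0.20575596 0.034     ]
the job is handed in; nothing more can be done
```

The lid is screwed home and the closed jar stands upright in the tray's middle compartment, which was the empty one. I handed the job in at about 24.6 s.

**What I did**
- I turned the lid back 41° and opened the grip; it dropped into the thread.
- I turned it clockwise 70°, then kept turning and swept again to be sure it was against the stops. Later sweeps read about 0.1 N m from the start, which means the jar was turning with the lid. Lifting the lid also lifted the whole jar (about 5 N).
- I carried the jar upright over the tin, lowered it until the force showed contact, and released it. I then gripped the lid again for one more tightness check in the tray and backed the arm away.

**Last checks**
- The final wrist picture puts the lid axis at (0.524, 0.203) and the tray centre at (0.522, 0.206). That is about 3 mm apart, against the 27 mm allowed.
- The jar looks upright, and the tin and pot are still in their own compartments; I judged both by eye.
- The tightness check in the tray read 0.07 to 0.16 N m straight away.

**What disagreed**
- The first clockwise sweep showed almost no moment because the arm was carrying part of the jar's weight, so I repeated the test.
- Camera heights came out about 5 mm lower than the stated ones.
- My last triangulation from the side and scene cameras used badly chosen pixels (9 mm residual), so I ignored it.
- When I first let go in the tray, the jar was still partly hanging in the grip and settled by less than 1 mm.

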